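# Loosen the hazelnuts and hold the portion gate at the third click

## Task

The hazelnuts in the clear hopper of the dispenser have settled into a lump: take the wooden stirrer out of its block, stir the nuts well with its lower end, down at the bottom and several times round, until every one of them has clearly shifted from its place, and stand it back in its block, the gate still shut. Then take the upright black handle of the gate lever and swing it open (to the dispenser's right) three clicks and no further, counting them by feel, so that a portion of nuts runs into the bowl below. The lever springs shut when let go, so finish while holding the handle at the third click; spill no nuts, leave the bowl where it stands and do not disturb the other things on the worktop.

Things in the scene. Friction and masses are not known exactly. Their poses are not given: they have to be found in the camera images.
- dispenser: Fixed white nut dispenser: foot 215 x 215 x 12 mm, column at the back, clear open hopper above the bowl, gate lever under the hopper. Origin at worktop level under the hopper's axis, z up, -x to its front (towards the robot), -y to its right as the robot sees it.
- hopper_floor (a point): Point on the hopper's axis on top of the flat steel gate plate that closes the outlet, 97 mm above the worktop; axes as the dispenser's. The hopper is a rigid clear funnel, open above: inner radius 26 mm at the plate, a straight cone to 63 mm at 21 mm above it, then nearly upright to the rim 77 mm above it (outer radius there 74 mm).
- gate_pin (a point): Point on the upright hinge axis of the gate lever, 65 mm behind the hopper's axis, level with the middle of the lever's handle (133 mm above the worktop).
- lever_handle (a point): Upright black handle at the free end of the gate lever, in front of the hopper, 195 mm from the hinge axis: a cylinder 22 mm in diameter, this point at its middle (133 mm above the worktop), reaching 22 mm above and 28 mm below that; the flat steel arm it stands on is 15 mm wide, its top 35 mm below this point. Free to take from above.
- gate_lever (a joint): Gate lever angle: 0 shut, grows as the handle swings to the dispenser's right (counterclockwise from above about gate_pin), stop at 1.0 rad. A sprung plunger rides over 5 fixed ridges: click k rests at 0.2 k rad, crests midway. A spring shuts it (3.5 to 4.5 N at the handle); the push rises to 6 N up a ridge and falls to 2 N past its crest: the click. Let go, it snaps shut.
- stirrer: Loose turned beech stirrer, 45 g, upright in its block at the start; origin at the centre of its lower end, z along it upward. A round rod 13 mm in diameter, blunt-pointed at the lower end, with a square grip 20 x 20 mm from 100 to 152 mm above the lower end (flats along its x and y); 152 mm long in all.
- stirrer_tip (a point): Centre of the stirrer's lower end.
- stirrer_grip (a point): Middle of the stirrer's square grip, 126 mm above its lower end.
- block_hole (a point): Centre of the mouth of the hole in the fixed dark wooden stirrer block (76 x 76 x 80 mm, this point on its top): a round hole 27 mm in diameter, widened by a 4 mm chamfer at the mouth, 66 mm deep. x and y along the block's sides.
- nut_bowl: Loose white china bowl with a green band, 114 mm wide, 52 mm tall, on the dispenser's foot under the hopper; origin at the centre of its underside.
- nut_0: Centre of one of five alike loose brown hazelnuts, 18 mm, 10 g each, lying together on the gate plate at the bottom of the hopper at the start.
- nut_1: Another of the five hazelnuts (centre).
- nut_2: Another of the five hazelnuts (centre).
- nut_3: Another of the five hazelnuts (centre).
- nut_4: Another of the five hazelnuts (centre).
- lemon: Bystander, not to be disturbed: loose lemon, 78 x 55 mm; origin at the centre of its underside.

How it is judged:
On the way, in this order (a step that is already met when the one before it is completed fails the run):
1. the stirrer's lower end is down among the nuts in the hopper, every nut has been shifted at least 5 mm from where it lay, and the gate is still shut (z of stirrer_tip in the frame of hopper_floor below 0.035 m and horizontal distance between stirrer_tip and hopper_floor below 0.05 m and distance of each of nut_0, nut_1, nut_2, nut_3, nut_4 from where it was at the start of the episode above 0.005 m and horizontal distance between each of nut_0, nut_1, nut_2, nut_3, nut_4 and hopper_floor below 0.07 m and height (world z) of each of nut_0, nut_1, nut_2, nut_3, nut_4 above 0.085 m and value of joint gate_lever below 0.08 rad), for 0.1 s.
2. the stirrer stands in its block again, let go, the gate still shut (z of stirrer_tip in the frame of block_hole below -0.055 m and angle between stirrer's own z axis and vertical below 0.25 rad and contact force between the fingers and stirrer below 0.1 N and value of joint gate_lever below 0.08 rad), for 0.2 s.
At the end, for the whole second after the job is handed in: Fingers hold the gate lever at rest at click three (0.52 to 0.68 rad, over 1 N); the stirrer stands in its block (55 mm deep, within 0.25 rad of upright); the bowl is upright within 30 mm of its place; at least one nut is in the bowl, all others in the bowl or the hopper (value of joint gate_lever between 0.52 and 0.68 rad and velocity of joint gate_lever between -0.1 and 0.1 rad/s and contact force between the fingers and gate_lever above 1 N and z of stirrer_tip in the frame of block_hole below -0.055 m and angle between stirrer's own z axis and vertical below 0.25 rad and distance of nut_bowl from where it was at the start of the episode below 0.03 m and angle between nut_bowl's own z axis and vertical below 0.15 rad and ((horizontal distance between nut_0 and nut_bowl below 0.055 m and height (world z) of nut_0 below 0.075 m) or (horizontal distance between nut_0 and hopper_floor below 0.07 m and height (world z) of nut_0 above 0.085 m)) and ((horizontal distance between nut_1 and nut_bowl below 0.055 m and height (world z) of nut_1 below 0.075 m) or (horizontal distance between nut_1 and hopper_floor below 0.07 m and height (world z) of nut_1 above 0.085 m)) and ((horizontal distance between nut_2 and nut_bowl below 0.055 m and height (world z) of nut_2 below 0.075 m) or (horizontal distance between nut_2 and hopper_floor below 0.07 m and height (world z) of nut_2 above 0.085 m)) and ((horizontal distance between nut_3 and nut_bowl below 0.055 m and height (world z) of nut_3 below 0.075 m) or (horizontal distance between nut_3 and hopper_floor below 0.07 m and height (world z) of nut_3 above 0.085 m)) and ((horizontal distance between nut_4 and nut_bowl below 0.055 m and height (world z) of nut_4 below 0.075 m) or (horizontal distance between nut_4 and hopper_floor below 0.07 m and height (world z) of nut_4 above 0.085 m)) and ((horizontal distance between nut_0 and nut_bowl below 0.055 m and height (world z) of nut_0 below 0.075 m) or (horizontal distance between nut_1 and nut_bowl below 0.055 m and height (world z) of nut_1 below 0.075 m) or (horizontal distance between nut_2 and nut_bowl below 0.055 m and height (world z) of nut_2 below 0.075 m) or (horizontal distance between nut_3 and nut_bowl below 0.055 m and height (world z) of nut_3 below 0.075 m) or (horizontal distance between nut_4 and nut_bowl below 0.055 m and height (world z) of nut_4 below 0.075 m))); the arm keeps its last pose, push and grip.
It fails at once if the lever was swung past the third click (beyond 0.72 rad) (value of joint gate_lever above 0.72 rad).
It fails at once if the bowl was pushed out of its place by more than 30 mm (distance of nut_bowl from where it was at the start of the episode above 0.03 m).
It fails at once if the lemon was moved by more than 30 mm (distance of lemon from where it was at the start of the episode above 0.03 m).
It also fails if it takes over 72 s, if anything falls off the work surface, if the arm or the gripper's body presses on something with over 40 N, if the wrist force passes 120 N, or if a joint passes its speed limit or range.

## Robot

A 6-joint arm with a two-finger parallel gripper is mounted at the origin on a cart in front of the work surface, level with it; the furniture and walls round the work are solid. World frame = base frame: x ahead of the robot, y to its left, z up, the work surface at z = 0. Lengths are in m, angles in rad, forces in N, time in s.
With the tool pointing down it reaches from about 0.35 to 0.775 m from the base axis. Payload 5.5 kg.
Tool frame: the origin (TCP) lies where the fingers leave the gripper's body, on its centre line; the fingertips stand env.tip_reach ahead of it and the grasp point (between the pads) lies 54 mm ahead of it (env.tip_reach is the distance from the TCP to the fingertips, in m); z points along the fingers, y is the line along which they close (so a half turn about z gives the same grasp; the last joint's range is limited). The gripper opens to 85 mm and grips with 20 to 120 N. Pads are 22 mm wide; open, the fingers measure 114 mm over their backs; the gripper's body (76 mm by 85 mm) begins 54 mm behind the grasp point. The pads swing forward as they close: fully open they stand 13 mm farther back than shut.
Start: joints at [-1.408, 0.313, 0.046, 1.304, 0, 1.431], TCP at [0.171, -0.549, 0.304] pointing down, gripper open.
Joint ranges: [-2.76, 2.76], [-0.86, 1.69], [-1.03, 1.26], [-2.2, 2.34], [-1.47, 1.5], [-3.14, 3.14]. Speed limits (rad/s): [2.57, 2.57, 3.14, 3.14, 3.14, 3.14].

## Interface

Orientations are given as a unit quaternion [w, x, y, z].
In Python, from workcell import status, optics, hand_in, env gives the robot as it stands.
- The arm moves only by the shell command python3 -m handwheel 'ROWS' [FORCE]. ROWS is a JSON object whose one key "deltas" holds a list of rows, each a list of 5 numbers: the opening, from -1 (shut) to 1 (fully open), then the shift along the tool's x, y, z in units of 40 mm (1.0 is 40 mm), then the turn about the tool's z in units of 10 degrees (1.0 is 10 degrees). In form: {"deltas": [[jaw, x, y, z, roll], ...]}. A call has 1 to 20 rows; each row shifts and turns the commanded pose from where the row before left it, along the tool's axes as they then stand; what a row does not reach is not made up. A row lasts 1/8 s, in which the tool goes at most 62.5 mm and 10.7 degrees, less where a joint would pass 70% of its speed; a pose out of reach is approached as far as the arm can. A call is refused whole if a number of a shift passes 1 or a number of a turn 1, either way. A call with a gripper value outside its range is refused whole. The fingers move at their own pace and stop on an object; FORCE is the grip in N (left out, the last holds). Time passes only in rows, so rows that do not move let the fingers close. It gives the time, the measured TCP pose, the force, the opening and the grip force at its end, in the units of the state.
- status.get_state(): the state, without advancing time (a new reading comes with each control period).
- optics.read_camera(name): name is "scene" or "side" or "wrist"; returns a dict with "frame" (400x640x3 uint8, red, green, blue), "depth" (400x640 float32, m along the optical axis (not along the pixel's ray), 0 where there is no reading), "vfov" (degrees; the focal length in pixels is half the picture's height over the tangent of half this angle, whatever the lens; pixels are square), "cx", "cy" (the principal point, pixels), "origin" and "attitude" of the camera in the world. Camera axes: x right, y down, z forward; pixel columns grow to the right and rows downward; lengths in m; the calibration is good to about 2 mm. A picture is of the moment at which its call begins.
- hand_in(): hands the job in; it is judged then, once.
The state is a dict: "clock": time; "joint_pos": joint angles; "qvel": joint speeds; "tau": joint torques, N m; "tcp_pos": TCP position; "orientation": TCP orientation; "wrist_force": force on the tool from outside, world axes, zero at the start; "ft_torque": the same for the moment, N m; "finger_gap": finger opening in m; "grip_force": force on a finger pad.
Only numpy, scipy, OpenCV 4.12 (cv2) and the standard library are available. Lean on these libraries where they do the work, as an engineer would, in place of code of your own. Each camera call takes 0.05 s, during which the arm holds its last target. There are 200 camera calls.

## Working session

There is one attempt and no reset: what is moved stays moved. The work goes in short steps, Python scripts to look and compute and a shell command to move; the robot and the scene stay as the last step left them, time stands still between calls to the robot, and variables do not carry over. Pictures are saved under pics/ and viewed, at most 10 in all, crops included, and the job is handed in when it is done.

```bash
ls; mkdir -p pics
cat > h.py <<'E'
import numpy as np, cv2
from scipy.spatial.transform import Rotation as R
from workcell import status, optics, env
def cam(n):
    c=optics.read_camera(n); return c
def Rq(a):
    a=np.array(a,float)
    return a if a.shape==(3,3) else R.from_quat(a,scalar_first=True).as_matrix()
def cloud(c):
    d=c["depth"]; f=d.shape[0]/2/np.tan(np.radians(c["vfov"])/2)
    v,u=np.mgrid[:d.shape[0],:d.shape[1]]
    p=np.dstack([(u-c["cx"])/f*d,(v-c["cy"])/f*d,d])
    w=p@Rq(c["attitude"]).T+np.array(c["origin"]); w[d==0]=np.nan
    return w
def st():
    s=status.get_state(); m=Rq(s["orientation"]); return s,m
E
python3 - <<'E'
from h import *
s,m=st(); print({k:np.round(v,3).tolist() for k,v in s.items()}, env.tip_reach); print(m.round(3))
ims=[]
for n in("scene","side"):
    c=cam(n); cv2.imwrite(f"pics/{n}0.png",c["frame"][:,:,::-1]); np.savez(f"{n}0.npz",w=cloud(c),f=c["frame"]); print(n,c["vfov"],c["origin"],c["attitude"])
E
```

```text
pics
{'clock': 0.0, 'joint_pos': [-1.408, 0.314, 0.045, 1.304, 0.0, 1.431], 'qvel': [0.001, 0.0, -0.001, 0.002, -0.001, -0.0], 'tau': [0.0, -48.063, 29.853, 0.019, 0.0, -0.0], 'tcp_pos': [0.171, -0.548, 0.303], 'orientation': [-0.001, 0.989, 0.151, -0.0], 'wrist_force': [-0.528, -0.139, 0.504], 'ft_torque': [-0.042, -0.007, -0.007], 'grip_force': 0.0, 'finger_gap': 0.085} 0.0726
[[ 0.955  0.298 -0.   ]
 [ 0.298 -0.955  0.002]
 [ 0.    -0.002 -1.   ]]
scene 54.69495076437754 [ 0.21258573 -0.63103192  0.75965823] [-0.32962425  0.89082188 -0.2920902   0.11165817]
side 46.60898239351433 [ 0.07169131 -0.98022353  0.55854874] [-0.51577943  0.8139036  -0.22758117  0.14049668]
```

View pics/scene0.png

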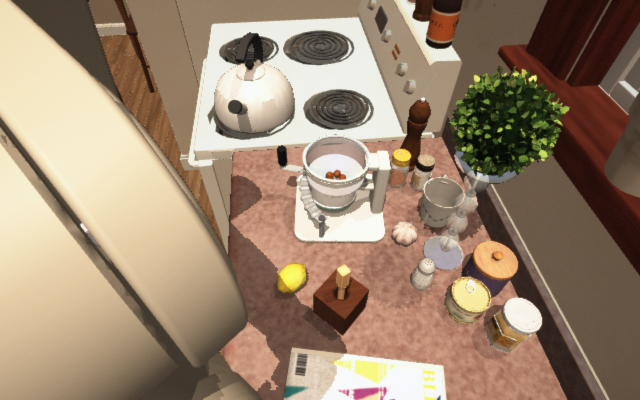

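View pics/side0.png

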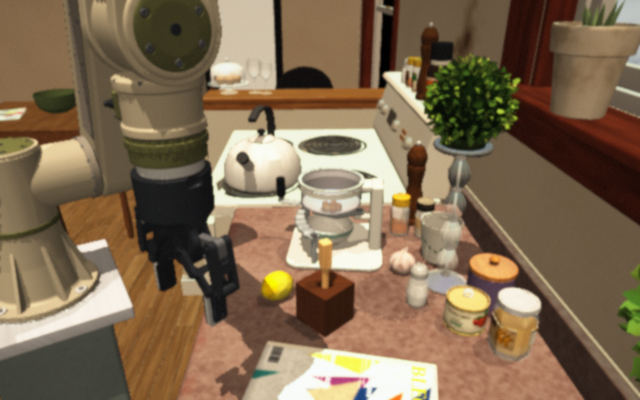

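The scene view shows the stirrer block at about (340,300), grip top (343,270), hopper (337,165), black handle (283,156), column (382,185), lemon (292,278). The lever swings image-downwards.

Run:
```python
from h import *
for n in("scene0","side0"):
    z=np.load(n+".npz"); w=z["w"]; f=z["f"].astype(int)
    X,Y,Z=w[...,0],w[...,1],w[...,2]
    g=f.sum(2)
    v,u=np.mgrid[:400,:640]
    box=lambda a,b,c,d:(u>=a)&(u<b)&(v>=c)&(v<d)
    bl=box(305,380,235,335) if n=="scene0" else box(285,365,230,340)
    top=bl&(abs(Z-.08)<.006)
    p=w[top]; print(n,"blocktop",len(p),p.mean(0),cv2.minAreaRect((p[:,:2]*1000).astype(np.float32)))
    for lo,hi in((.09,.11),(.11,.135),(.135,.155),(.155,.175)):
        q=w[bl&(Z>lo)&(Z<hi)]
        if len(q)>5:print(" st",lo,len(q),q.mean(0).round(4),q.min(0).round(4),q.max(0).round(4),cv2.minAreaRect((q[:,:2]*1000).astype(np.float32)))
    hb=(box(270,295,138,172) if n=="scene0" else box(270,290,170,205))&(g<120)
    q=w[hb&(Z>.09)&(Z<.17)]; print(" handle",len(q),q.mean(0),q.min(0),q.max(0))
    q=q[q[:,2]>.15]; print(" htop",len(q),q.mean(0) if len(q) else 0,q.min(0),q.max(0))
    q=w[box(295,375,130,200)&(abs(Z-.174)<.006)] ; print(" rim",len(q),q.mean(0))
    if len(q)>10:
        A=np.c_[2*q[:,:2],np.ones(len(q))]; s=np.linalg.lstsq(A,(q[:,:2]**2).sum(1),rcond=None)[0]; print(s[:2],np.sqrt(s[2]+s[0]**2+s[1]**2))
    q=w[box(280,400,180,270)&(abs(Z-.012)<.005)]; print(" foot",len(q),cv2.minAreaRect((q[:,:2]*1000).astype(np.float32)))
    y=box(270,310,255,305)&(f[...,0]>f[...,2]+80)&(Z>.02); q=w[y]; print(" lemon",q.mean(0),q.min(0),q.max(0))
    q=w[(f[...,0]>f[...,2]+30)&box(320,355,165,190)]; print(" nuts",len(q),np.nanmean(q,0))
```

```text
scene0 blocktop 1220 [ 0.44421368 -0.39517384  0.07933125] ((448.8785095214844, -389.44842529296875), (76.89472198486328, 77.31371307373047), 13.236154556274414)
 st 0.09 27 [ 0.4455 -0.3929  0.0982] [ 0.4422 -0.3972  0.0907] [ 0.4509 -0.3858  0.11  ] ((445.129638671875, -392.3915100097656), (5.8303728103637695, 12.127720832824707), 33.90065383911133)
 st 0.11 64 [ 0.4444 -0.3954  0.1253] [ 0.4384 -0.4001  0.111 ] [ 0.4573 -0.3828  0.1347] ((444.5624694824219, -395.1826171875), (11.800129890441895, 23.717838287353516), 46.97593688964844)
 st 0.135 81 [ 0.4438 -0.3946  0.1446] [ 0.4383 -0.4002  0.135 ] [ 0.458  -0.3808  0.1545] ((444.9262390136719, -393.81378173828125), (12.290947914123535, 24.723133087158203), 44.32463073730469)
 st 0.155 139 [ 0.4474 -0.3915  0.1636] [ 0.4387 -0.4     0.1553] [ 0.4587 -0.38    0.1676] ((448.66888427734375, -390.0216369628906), (19.944046020507812, 20.002622604370117), 89.64494323730469)
 handle 145 [ 0.53110038 -0.06389062  0.13621843] [ 0.52324237 -0.06970549  0.10818192] [ 0.54146703 -0.05304934  0.15696362]
 htop 40 [ 0.53277517 -0.06148514  0.15
[... 1309 characters left out ...]
.6212158203125), (21.802806854248047, 19.627145767211914), 80.2559814453125)
 handle 120 [ 0.52922978 -0.06646237  0.1341822 ] [ 0.52223791 -0.07243214  0.10912359] [ 0.53835861 -0.05715354  0.15571055]
 htop 15 [ 0.52980606 -0.06521623  0.15336162] [ 0.52321193 -0.07101414  0.1502275 ] [ 0.53494585 -0.05937845  0.15571055]
 rim 551 [ 0.61071728 -0.17667841  0.17247213]
[ 0.60663026 -0.17572108] 0.0713981504113273
 foot 2978 ((707.7098999023438, -51.693206787109375), (539.6273803710938, 341.7952880859375), 51.469783782958984)
 lemon [ 0.40469512 -0.31055204  0.04649204] [ 0.37770416 -0.38173426  0.02000622] [ 0.44240745 -0.27035891  0.08164631]
 nuts 258 [ 0.64731287 -0.134195    0.16261855]
```

Grip ≈ (0.4485,-0.390), flats along the world axes. Hopper axis ≈ (0.605,-0.172). Handle ≈ (0.532,-0.062), so dispenser yaw ≈ -56°. I turn the tool so its x = world +y and its y = world +x, then go above the stirrer.

```bash
python3 -m handwheel '{"deltas": [[1,0,0,0,-1],[1,0,0,0,-1],[1,0,0,0,-1],[1,0,0,0,-1],[1,0,0,0,-1],[1,0,0,0,-1],[1,0,0,0,-1],[1,0,0,0,-0.26],[1,0.56,0.99,0,0],[1,0.56,0.99,0,0],[1,0.56,0.99,0,0],[1,0.56,0.99,0,0],[1,0.56,0.99,0,0],[1,0.56,0.99,0,0],[1,0.56,0.99,0,0],[1,0,0,0,0]]}' 60
python3 - <<'E'
from h import *
s,m=st();print(s["tcp_pos"],m.round(3).tolist(),np.round(s["joint_pos"],2))
c=cam("wrist");cv2.imwrite("pics/w1.png",c["frame"][:,:,::-1]);np.savez("w1.npz",w=cloud(c),f=c["frame"])
w=cloud(c);Z=w[...,2];near=(abs(w[...,0]-.4485)<.03)&(abs(w[...,1]+.39)<.03)
q=w[near&(Z>.155)&(Z<.175)];print(len(q),q.mean(0),q.min(0),q.max(0),cv2.minAreaRect((q[:,:2]*1000).astype(np.float32)) if len(q) else 0)
E
```

```text
clock: 2.1
tcp_pos: [0.451, -0.3904, 0.3031]
orientation: [-0.0, 0.706, 0.708, 0.0]
wrist_force: [-0.6, 0.0, -0.3]
finger_gap: 0.0853
grip_force: 0.0
[ 0.45096062 -0.39036787  0.30314799] [[-0.004, 1.0, -0.0], [1.0, 0.004, 0.001], [0.001, -0.0, -1.0]] [-0.85  0.36  0.11  1.32  0.    0.72]
596 [ 0.45027167 -0.38629957  0.16467303] [ 0.44060533 -0.3972808   0.15501814] [ 0.46054132 -0.37805709  0.16768937] ((450.6091613769531, -387.64813232421875), (19.92974090576172, 19.194625854492188), 0.40564998984336853)
```

View pics/w1.png

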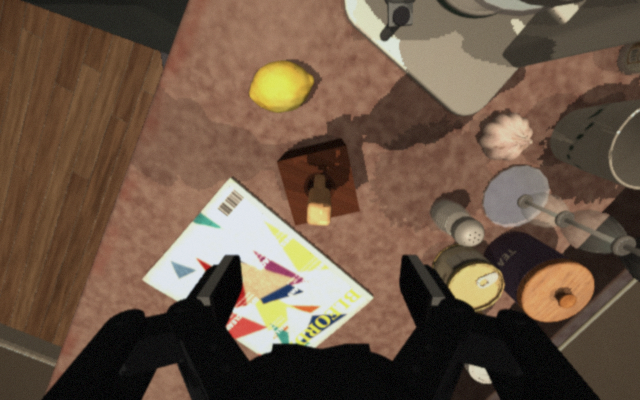

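The wrist view shows the grip top at (318,213) between the fingers, at x 0.4505, y -0.388. I go down and grip.

```bash
python3 -m handwheel '{"deltas": [[1,0.05,0,0.7,0],[1,0,0,0.7,0],[1,0,0,0.7,0],[1,0,0,0.55,0],[1,0,0,0,0],[-1,0,0,0,0],[-1,0,0,0,0],[-1,0,0,0,0],[-1,0,0,0,0],[-1,0,0,0,0],[-1,0,0,0,0]]}' 60
```

```text
clock: 3.52
tcp_pos: [0.4491, -0.3906, 0.1987]
orientation: [0.001, 0.707, 0.707, -0.0]
wrist_force: [-0.1, -0.4, 6.3]
finger_gap: 0.0197
grip_force: 58.7
```

```bash
python3 -m handwheel '{"deltas": [[-1,0,0,-0.5,0],[-1,0,0,-0.7,0],[-1,0,0,-0.9,0],[-1,0,0,-0.9,0],[-1,0,0,-0.9,0],[-1,0,0,-0.9,0],[-1,0,0,-0.2,0],[-1,0,0,0,0]]}'
python3 - <<'E'
from h import *
s,m=st();t=np.array(s["tcp_pos"]);print(s["joint_pos"])
for n in("scene","side"):
    c=cam(n);cv2.imwrite(f"pics/{n}2.png",c["frame"][:,:,::-1]);w=cloud(c);Z=w[...,2]
    near=(abs(w[...,0]-t[0])<.03)&(abs(w[...,1]-t[1])<.03)
    for lo,hi in ((.17,.195),(.195,.22),(.22,.25),(.25,.28),(.28,.31)):
        q=w[near&(Z>lo)&(Z<hi)];print(n,lo,len(q),q.mean(0).round(4) if len(q) else 0,q[:,2].min() if len(q) else 0)
E
```

```text
clock: 4.53
tcp_pos: [0.4489, -0.3904, 0.3973]
orientation: [-0.0, 0.707, 0.707, -0.0]
wrist_force: [-0.4, -0.5, -0.5]
finger_gap: 0.0196
grip_force: 58.6
[-8.50612937e-01  3.52150882e-01  3.27536626e-01  1.54643129e+00
 -4.20491696e-05  7.20979447e-01]
scene 0.17 0 0 0
scene 0.195 12 [ 0.4455 -0.3921  0.2177] 0.2122532314975477
scene 0.22 78 [ 0.4453 -0.3926  0.2355] 0.22019453798206634
scene 0.25 93 [ 0.4454 -0.3928  0.2658] 0.2500460770428332
scene 0.28 85 [ 0.445  -0.3932  0.2947] 0.2808816224007178
side 0.17 0 0 0
side 0.195 28 [ 0.4453 -0.3946  0.2167] 0.2119042406900904
side 0.22 131 [ 0.4451 -0.3941  0.2351] 0.220082057577208
side 0.25 137 [ 0.4452 -0.3942  0.2651] 0.2500193338069414
side 0.28 144 [ 0.4448 -0.3946  0.2955] 0.28005826767758646
```

```bash
python3 -m handwheel '{"deltas": [[-1,0.5,0.36,0,0],[-1,0.83,0.59,0,0],[-1,0.83,0.59,0,0],[-1,0.83,0.59,0,0],[-1,0.83,0.59,0,0],[-1,0.83,0.59,0,0],[-1,0.5,0.36,0,0],[-1,0.31,0,0,0],[-1,0,0,0,0]]}'
python3 - <<'E'
from h import *
c=cam("scene");w=cloud(c);np.savez("s3.npz",w=w,f=c["frame"])
cr=c["frame"][120:250,270:410,::-1]
cv2.imwrite("pics/s3.png",cv2.resize(cr,None,fx=4,fy=4,interpolation=cv2.INTER_CUBIC))
f=c["frame"].astype(int);z=np.load("scene0.npz");W=z["w"];F=z["f"].astype(int)
v,u=np.mgrid[:400,:640]
m=(F[...,0]>F[...,2]*1.5+20)&(u>315)&(u<360)&(v>155)&(v<195)&(np.hypot(W[...,0]-.605,W[...,1]+.172)<.06)
q=W[m];print(len(q),q.mean(0),q.min(0),q.max(0)); print(np.argwhere(m).min(0),np.argwhere(m).max(0))
E
```

```text
clock: 5.75
tcp_pos: [0.5952, -0.1714, 0.3971]
orientation: [-0.001, 0.707, 0.707, -0.0]
wrist_force: [-0.8, -0.2, -1.2]
finger_gap: 0.0195
grip_force: 58.6
107 [ 0.60821995 -0.16576305  0.1113214 ] [ 0.58710071 -0.18578783  0.10452438] [ 0.62327447 -0.15083365  0.11515193]
[170 326] [178 345]
```

View pics/s3.png

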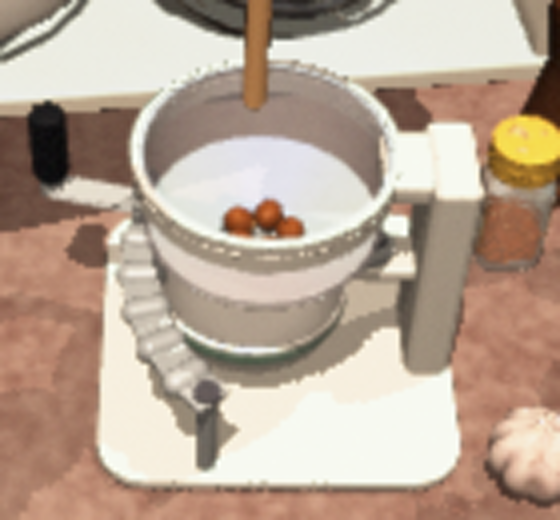

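The view shows three nuts at crop (238–290, 215–230). The others are hidden behind the front wall. I lower the tip at the far side of the cone, about 28 mm off axis.

```bash
python3 -m handwheel '{"deltas": [[-1,0.35,0.2,0,0],[-1,0.35,0.05,0,0],[-1,0,0,0.5,0],[-1,0,0,0.7,0],[-1,0,0,0.7,0],[-1,0,0,0.4,0],[-1,0,0,0.15,0],[-1,0,0,0.1,0],[-1,0,0,0,0]]}'
```

```text
clock: 6.92
tcp_pos: [0.606, -0.144, 0.2964]
orientation: [0.0, 0.707, 0.707, 0.0]
wrist_force: [-0.0, 0.6, 0.4]
finger_gap: 0.0192
grip_force: 58.7
```

```bash
python3 -m handwheel '{"deltas": [[-1,-0.1,0,0.08,0],[-1,-0.036,-0.205,0.02,0],[-1,-0.104,-0.18,0,0],[-1,-0.16,-0.134,0,0],[-1,-0.196,-0.071,0,0],[-1,-0.208,0,0,0],[-1,-0.196,0.071,0,0],[-1,-0.16,0.134,0,0],[-1,-0.104,0.18,0,0],[-1,-0.036,0.205,0,0],[-1,0.036,0.205,0,0],[-1,0.104,0.18,0,0],[-1,0.16,0.134,0,0],[-1,0.196,0.071,0,0],[-1,0.208,0,0,0],[-1,0.196,-0.071,0,0],[-1,0.16,-0.134,0,0],[-1,0.104,-0.18,0,0],[-1,0.036,-0.205,0,0]]}'
python3 - <<'E'
from h import *
c=cam("scene")
cr=c["frame"][130:200,295:385,::-1]
cv2.imwrite("pics/s4.png",cv2.resize(cr,None,fx=6,fy=6,interpolation=cv2.INTER_CUBIC))
E
```

```text
clock: 9.3
tcp_pos: [0.6083, -0.1507, 0.2964]
orientation: [0.006, 0.708, 0.706, 0.001]
wrist_force: [1.0, -5.1, 12.6]
finger_gap: 0.0191
grip_force: 60.2
```

View pics/s4.png

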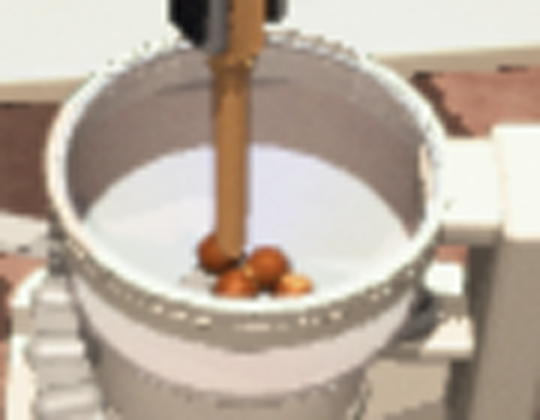

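Four nuts are now visible around the tip at crop (230,255), and they have moved. I stir on the other way round, slightly higher, then across.

```bash
python3 -m handwheel '{"deltas": [[-1,0.05,0,-0.06,0],[-1,-0.036,0.205,0,0],[-1,-0.104,0.18,0,0],[-1,-0.16,0.134,0,0],[-1,-0.196,0.071,0,0],[-1,-0.208,0,0,0],[-1,-0.196,-0.071,0,0],[-1,-0.16,-0.134,0,0],[-1,-0.104,-0.18,0,0],[-1,-0.036,-0.205,0,0],[-1,0.036,-0.205,0,0],[-1,0.104,-0.18,0,0],[-1,0.16,-0.134,0,0],[-1,0.196,-0.071,0,0],[-1,0.208,0,0,0],[-1,0.196,0.071,0,0],[-1,0.16,0.134,0,0],[-1,0.104,0.18,0,0],[-1,0.036,0.205,0,0]]}'
python3 -m handwheel '{"deltas": [[-1,-0.3,0,0,0],[-1,-0.3,0,0,0],[-1,-0.3,0,0,0],[-1,-0.2,0.1,0,0],[-1,0,0.2,0,0],[-1,0.2,0.2,0,0],[-1,0.2,0,0,0],[-1,0.1,-0.3,0,0],[-1,0,-0.3,0,0],[-1,0,-0.3,0,0],[-1,0,-0.2,0,0],[-1,-0.2,0,0,0],[-1,-0.2,0.2,0,0],[-1,0,0.3,0,0],[-1,0.2,0.3,0,0],[-1,0.3,0,0,0],[-1,0.2,-0.2,0,0],[-1,0,0,0,0]]}'
python3 - <<'E'
from h import *
c=cam("scene")
a=c["frame"][130:200,295:385,::-1]
c=cam("side")
b=c["frame"][150:250,285:395,::-1]
cv2.imwrite("pics/s5.png",np.hstack([cv2.resize(a,(390,400)),cv2.resize(b,(400,400))]))
E
```

```text
clock: 11.72
tcp_pos: [0.6056, -0.1456, 0.2951]
orientation: [0.0, 0.707, 0.707, -0.0]
wrist_force: [-3.8, 0.5, 8.0]
finger_gap: 0.0191
grip_force: 59.8
clock: 13.98
tcp_pos: [0.6048, -0.1568, 0.2942]
orientation: [-0.0, 0.707, 0.707, -0.0]
wrist_force: [-0.1, -0.3, -0.8]
finger_gap: 0.019
grip_force: 59.0
```

View pics/s5.png

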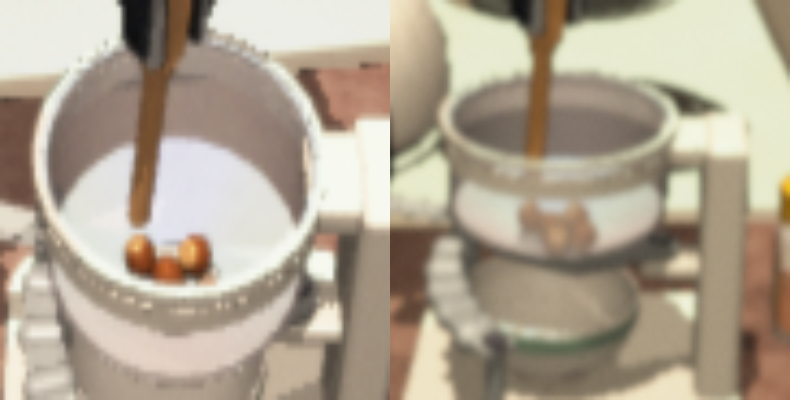

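The stirrer has tilted a little in the grip, with its tip at crop (140,222). The nuts are rearranged. I'll measure the tilt and the nut shifts.

Run:
```python
from h import *
s,m=st();t=np.array(s["tcp_pos"]);print(t)
for n in("scene","side"):
    c=cam(n);w=cloud(c);Z=w[...,2];f=c["frame"].astype(int)
    near=(abs(w[...,0]-t[0])<.04)&(abs(w[...,1]-t[1])<.04)&(f[...,0]>f[...,2]*1.4+10)
    for lo,hi in ((.1,.115),(.115,.13),(.13,.15),(.15,.17),(.17,.19),(.19,.21),(.21,.23)):
        q=w[near&(Z>lo)&(Z<hi)];print(n,lo,len(q),q.mean(0).round(4) if len(q) else 0)
    if n=="side": b=c["frame"]
o=np.load("side0.npz")["f"]
cr=lambda x:cv2.resize(x[165:235,295:375,::-1],(400,350),interpolation=cv2.INTER_CUBIC)
cv2.imwrite("pics/cmp.png",np.hstack([cr(o),cr(b)]))
```

```text
[ 0.60541456 -0.15781202  0.29450466]
scene 0.1 106 [ 0.6054 -0.1648  0.1106]
scene 0.115 24 [ 0.6027 -0.151   0.1208]
scene 0.13 22 [ 0.6017 -0.1467  0.1398]
scene 0.15 28 [ 0.6014 -0.1492  0.1606]
scene 0.17 36 [ 0.6024 -0.1515  0.1799]
scene 0.19 31 [ 0.6016 -0.1551  0.1997]
scene 0.21 31 [ 0.6053 -0.1633  0.221 ]
side 0.1 0 0
side 0.115 0 0
side 0.13 18 [ 0.6018 -0.1493  0.146 ]
side 0.15 43 [ 0.6023 -0.1511  0.1606]
side 0.17 44 [ 0.6019 -0.1535  0.1799]
side 0.19 34 [ 0.601  -0.1572  0.199 ]
side 0.21 55 [ 0.6009 -0.1647  0.2207]
```

View pics/cmp.png

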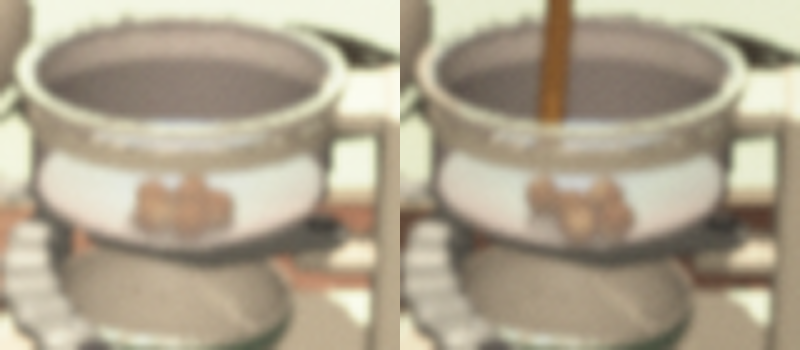

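The tip leans about 0.14 rad towards +y, so it sits about 17 mm off TCP. I re-centre for that, go 4 mm lower, and stir two more rounds.

```bash
python3 -m handwheel '{"deltas": [[-1,-0.1,0,0.05,0],[-1,-0.1,0,0.05,0],[-1,-0.036,-0.205,0,0],[-1,-0.104,-0.18,0,0],[-1,-0.16,-0.134,0,0],[-1,-0.196,-0.071,0,0],[-1,-0.208,0,0,0],[-1,-0.196,0.071,0,0],[-1,-0.16,0.134,0,0],[-1,-0.104,0.18,0,0],[-1,-0.036,0.205,0,0],[-1,0.036,0.205,0,0],[-1,0.104,0.18,0,0],[-1,0.16,0.134,0,0],[-1,0.196,0.071,0,0],[-1,0.208,0,0,0],[-1,0.196,-0.071,0,0],[-1,0.16,-0.134,0,0],[-1,0.104,-0.18,0,0],[-1,0.036,-0.205,0,0]]}'
python3 -m handwheel '{"deltas": [[-1,-0.15,0,0,0],[-1,-0.03,0.15,0,0],[-1,-0.08,0.13,0,0],[-1,-0.12,0.1,0,0],[-1,-0.14,0.05,0,0],[-1,-0.15,0,0,0],[-1,-0.14,-0.05,0,0],[-1,-0.12,-0.1,0,0],[-1,-0.08,-0.13,0,0],[-1,-0.03,-0.15,0,0],[-1,0.03,-0.15,0,0],[-1,0.08,-0.13,0,0],[-1,0.12,-0.1,0,0],[-1,0.14,-0.05,0,0],[-1,0.15,0,0,0],[-1,0.14,0.05,0,0],[-1,0.12,0.1,0,0],[-1,0.08,0.13,0,0],[-1,0.03,0.15,0,0]]}'
cat > meas.py <<'E'
from h import *
s,m=st();t=np.array(s["tcp_pos"]);print(t)
for n in("scene","side"):
    c=cam(n);w=cloud(c);Z=w[...,2]-t[2];f=c["frame"].astype(int)
    near=(abs(w[...,0]-t[0])<.04)&(abs(w[...,1]-t[1])<.05)&(f[...,0]>f[...,2]*1.4+10)
    for lo in (-.2,-.185,-.17,-.155,-.14,-.125,-.11,-.095):
        q=w[near&(Z>lo)&(Z<lo+.015)];print(n,lo,len(q),(q.mean(0)-t).round(4) if len(q) else 0)
    np.savez(f"{n}L.npz",w=w,f=c["frame"])
E
python3 meas.py
```

```text
clock: 16.68
tcp_pos: [0.6081, -0.1691, 0.2949]
orientation: [0.006, 0.708, 0.706, 0.001]
wrist_force: [1.9, -5.0, 15.5]
finger_gap: 0.0195
grip_force: 61.2
clock: 19.05
tcp_pos: [0.6052, -0.1712, 0.2892]
orientation: [-0.002, 0.707, 0.707, -0.001]
wrist_force: [-0.3, 0.1, -0.5]
finger_gap: 0.0192
grip_force: 59.2
[ 0.60515192 -0.17120517  0.28921828]
scene -0.2 4 [ 0.0092  0.0141 -0.1893]
scene -0.185 132 [-0.0019  0.0093 -0.1768]
scene -0.17 18 [-0.006   0.0241 -0.163 ]
scene -0.155 17 [-0.004   0.0207 -0.1478]
scene -0.14 19 [-0.0041  0.017  -0.132 ]
scene -0.125 17 [-0.0042  0.0142 -0.1172]
scene -0.11 26 [-0.0044  0.0102 -0.1028]
scene -0.095 14 [-0.0037  0.0054 -0.0894]
side -0.2 0 0
side -0.185 0 0
side -0.17 0 0
side -0.155 11 [-0.0028  0.0173 -0.1434]
side -0.14 31 [-0.0038  0.015  -0.1326]
side -0.125 35 [-0.0033  0.0117 -0.1171]
side -0.11 33 [-0.0035  0.008  -0.1016]
side -0.095 26 [-0.0052  0.0018 -0.0869]
```

Run:
```python
from h import *
o=[]
for a in("scene0","sceneL"):
    f=np.load(a+".npz")["f"][150:190,305:365,::-1]; o.append(cv2.resize(f,(400,260),interpolation=cv2.INTER_CUBIC))
p=[]
for a in("side0","sideL"):
    f=np.load(a+".npz")["f"][185:225,305:365,::-1]; p.append(cv2.resize(f,(400,260),interpolation=cv2.INTER_CUBIC))
cv2.imwrite("pics/cmp2.png",np.vstack([np.hstack(o),np.hstack(p)]))
```

```text
(no output)
```

View pics/cmp2.png

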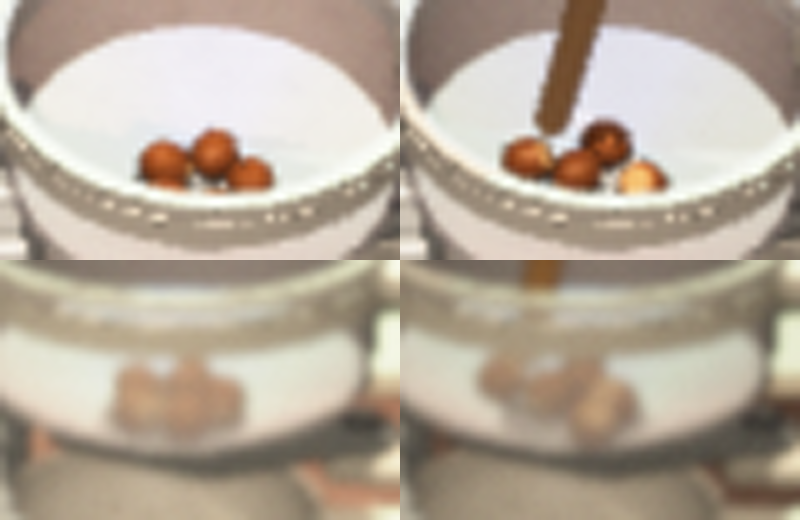

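The nuts lie clearly differently, pushed left and rolled, with other faces showing. Now I press the tip against the upright far wall with a light grip, to right the stirrer.

```bash
python3 -m handwheel '{"deltas": [[-1,0,0,-0.3,0],[-1,0,0,-0.33,0],[-1,0.3,0,0,0],[-1,0.3,0,0,0],[-1,0.15,0,0,0],[-1,0.15,0,0,0],[-1,0.15,0,0,0],[-1,0.15,0,0,0],[-1,0.15,0,0,0],[-1,0,0,0,0]]}' 30; python3 meas.py
```

```text
clock: 20.4
tcp_pos: [0.606, -0.1187, 0.3161]
orientation: [0.001, 0.708, 0.707, -0.001]
wrist_force: [0.6, -3.6, 1.8]
finger_gap: 0.0195
grip_force: 59.4
[ 0.60598813 -0.11871165  0.31609561]
scene -0.2 9 [-0.0138 -0.0273 -0.1978]
scene -0.185 14 [-0.0017  0.0081 -0.1757]
scene -0.17 27 [-0.0032  0.0068 -0.1627]
scene -0.155 27 [-0.0028  0.0053 -0.1481]
scene -0.14 27 [-0.0029  0.0038 -0.1318]
scene -0.125 19 [-0.0032  0.0026 -0.1178]
scene -0.11 24 [-0.0034  0.0006 -0.1018]
scene -0.095 23 [-0.0038 -0.0023 -0.0867]
side -0.2 0 0
side -0.185 22 [-0.0034  0.0068 -0.1751]
side -0.17 36 [-0.0044  0.0058 -0.1623]
side -0.155 36 [-0.0033  0.0047 -0.1474]
side -0.14 31 [-0.004   0.0022 -0.1328]
side -0.125 23 [-0.0042  0.001  -0.1175]
side -0.11 25 [-0.0035 -0.0004 -0.1016]
side -0.095 40 [-0.0045 -0.0026 -0.0873]
```

```bash
python3 -m handwheel '{"deltas": [[-1,0.15,0,0,0],[-1,0.15,0,0,0],[-1,0.05,0,0,0],[-1,0,0,0,0],[-1,-0.4,0,0,0],[-1,-0.6,0,0,0],[-1,-0.2,0,0,0],[-1,0,0,0,0]]}' 110; python3 meas.py
```

```text
clock: 21.5
tcp_pos: [0.6057, -0.1529, 0.315]
orientation: [-0.001, 0.708, 0.706, 0.0]
wrist_force: [0.3, 0.8, -0.7]
finger_gap: 0.0186
grip_force: 107.4
[ 0.60566075 -0.15288574  0.31501343]
scene -0.2 24 [-0.0047  0.0016 -0.1972]
scene -0.185 11 [-0.001   0.0019 -0.175 ]
scene -0.17 21 [-0.0038 -0.0027 -0.1626]
scene -0.155 25 [-0.0028 -0.0025 -0.1473]
scene -0.14 26 [-0.003  -0.0028 -0.132 ]
scene -0.125 31 [-0.0029 -0.0025 -0.1181]
scene -0.11 33 [-0.0034 -0.0023 -0.1024]
scene -0.095 24 [-0.0041 -0.0048 -0.087 ]
side -0.2 2 [ 0.018   0.0459 -0.1863]
side -0.185 6 [ 0.0051  0.0133 -0.1731]
side -0.17 36 [-0.0039 -0.0031 -0.1622]
side -0.155 35 [-0.0037 -0.0028 -0.1478]
side -0.14 38 [-0.0039 -0.0032 -0.1327]
side -0.125 32 [-0.0041 -0.0034 -0.1183]
side -0.11 26 [-0.0045 -0.0038 -0.103 ]
side -0.095 39 [-0.0046 -0.0051 -0.0866]
```

Upright again. One last firm round with a 110 N grip, then lift out.

```bash
python3 -m handwheel '{"deltas": [[-1,0.1,0,0.35,0],[-1,0,0,0.2,0],[-1,-0.036,-0.205,0,0],[-1,-0.104,-0.18,0,0],[-1,-0.16,-0.134,0,0],[-1,-0.196,-0.071,0,0],[-1,-0.208,0,0,0],[-1,-0.196,0.071,0,0],[-1,-0.16,0.134,0,0],[-1,-0.104,0.18,0,0],[-1,-0.036,0.205,0,0],[-1,0.036,0.205,0,0],[-1,0.104,0.18,0,0],[-1,0.16,0.134,0,0],[-1,0.196,0.071,0,0],[-1,0.208,0,0,0],[-1,0.196,-0.071,0,0],[-1,0.16,-0.134,0,0],[-1,0.104,-0.18,0,0],[-1,0.036,-0.205,0,0]]}'
python3 -m handwheel '{"deltas": [[-1,-0.1,0,-0.3,0],[-1,-0.1,0,-0.6,0],[-1,0,0,-0.8,0],[-1,0,0,-0.8,0],[-1,0,0,-0.5,0],[-1,0,0,0,0]]}'; python3 meas.py
```

```text
clock: 24.1
tcp_pos: [0.6067, -0.1485, 0.2955]
orientation: [0.002, 0.707, 0.707, 0.001]
wrist_force: [2.5, -2.1, 9.1]
finger_gap: 0.0187
grip_force: 108.8
clock: 24.85
tcp_pos: [0.6063, -0.1561, 0.4146]
orientation: [0.001, 0.707, 0.707, 0.0]
wrist_force: [0.6, 0.6, 0.1]
finger_gap: 0.0194
grip_force: 107.7
[ 0.60632815 -0.15609494  0.41461306]
scene -0.2 0 0
scene -0.185 16 [-0.0034 -0.0027 -0.1737]
scene -0.17 36 [-0.0031 -0.0024 -0.1622]
scene -0.155 39 [-0.0027 -0.0021 -0.1469]
scene -0.14 39 [-0.0028 -0.0019 -0.1328]
scene -0.125 38 [-0.0028 -0.0029 -0.1177]
scene -0.11 44 [-0.0027 -0.0028 -0.1023]
scene -0.095 43 [-0.0041 -0.0045 -0.0868]
side -0.2 0 0
side -0.185 33 [-0.0039 -0.0026 -0.1765]
side -0.17 40 [-0.0042 -0.0027 -0.1624]
side -0.155 34 [-0.0039 -0.0033 -0.1479]
side -0.14 38 [-0.0036 -0.0043 -0.132 ]
side -0.125 38 [-0.0034 -0.0043 -0.1174]
side -0.11 42 [-0.0032 -0.0044 -0.1026]
side -0.095 55 [-0.0049 -0.0057 -0.0865]
```

```bash
python3 -m handwheel '{"deltas": [[-1,-0.45,-0.3,0,0],[-1,-0.9,-0.6,0,0],[-1,-0.9,-0.6,0,0],[-1,-0.9,-0.6,0,0],[-1,-0.9,-0.6,0,0],[-1,-0.9,-0.6,0,0],[-1,-0.6,-0.4,0,0],[-1,-0.31,-0.23,0,0],[-1,0,0,0,0],[-1,0,0,0,0]]}'; python3 meas.py | grep -e "-0.155" -e "-0.17 " -e "\["
python3 - <<'E'
from h import *
z=np.load("sceneL.npz");w=z["w"];Z=w[...,2]
q=w[(abs(Z-.08)<.005)&(abs(w[...,0]-.449)<.06)&(abs(w[...,1]+.39)<.06)];print(cv2.minAreaRect((q[:,:2]*1000).astype(np.float32)))
E
```

```text
clock: 26.2
tcp_pos: [0.4487, -0.3896, 0.4134]
orientation: [-0.0, 0.707, 0.707, 0.0]
wrist_force: [0.0, -0.1, -1.0]
finger_gap: 0.0189
grip_force: 107.6
[ 0.44867619 -0.389622    0.41337489]
scene -0.185 26 [-0.0038 -0.0013 -0.1746]
scene -0.17 42 [-0.0036 -0.002  -0.1618]
scene -0.155 40 [-0.0031 -0.0024 -0.1473]
scene -0.14 48 [-0.004  -0.002  -0.1321]
scene -0.125 49 [-0.0037 -0.0024 -0.1169]
scene -0.11 53 [-0.0037 -0.0021 -0.1017]
scene -0.095 30 [-0.0039 -0.0047 -0.0879]
side -0.185 44 [-0.0027 -0.0034 -0.1756]
side -0.17 67 [-0.0032 -0.0035 -0.1627]
side -0.155 62 [-0.0031 -0.0037 -0.1475]
side -0.14 70 [-0.0032 -0.0038 -0.1328]
side -0.125 71 [-0.0034 -0.0039 -0.1175]
side -0.11 53 [-0.0037 -0.0042 -0.1023]
side -0.095 80 [-0.0042 -0.0056 -0.0864]
((449.0682678222656, -389.43603515625), (77.70401763916016, 76.87306213378906), 13.501214027404785)
```

```bash
python3 -m handwheel '{"deltas": [[-1,0,0,0.7,0],[-1,0,0,0.9,0],[-1,0,0,0.9,0],[-1,0,0,0.6,0],[-1,0,0,0.5,0],[-1,0,0,0.5,0],[-1,0,0,0.5,0],[-1,0,0,0.4,0],[-1,0,0,0.2,0],[-1,0,0,0.1,0],[-1,0,0,0,0]]}'
```

```text
clock: 27.68
tcp_pos: [0.4486, -0.3904, 0.2018]
orientation: [0.0, 0.707, 0.707, -0.0]
wrist_force: [1.0, -0.7, -0.2]
finger_gap: 0.0187
grip_force: 107.7
```

```bash
python3 -m handwheel '{"deltas": [[1,0,0,0.05,0],[1,0,0,0,0],[1,0,0,0,0],[1,0,0,0,0],[1,0,0,0,0],[1,0,0,-0.3,0],[1,0,0,-0.7,0],[1,0,0,-0.8,0],[1,0,0,-0.8,0],[1,0,0,0,0]]}' 60
python3 - <<'E'
from h import *
s,m=st()
c=cam("scene");w=cloud(c);Z=w[...,2];np.savez("s9.npz",w=w,f=c["frame"])
near=(abs(w[...,0]-.449)<.02)&(abs(w[...,1]+.389)<.02)
q=w[near&(Z>.155)&(Z<.18)];print(s["tcp_pos"],len(q),q.mean(0),q.max(0))
c=cam("wrist");cv2.imwrite("pics/w9.png",c["frame"][:,:,::-1])
f=c["frame"].astype(int);w=cloud(c);g=f.sum(2);d=np.hypot(w[...,0]-.532,w[...,1]+.062)
for nm,ww,ff in(("wr",w,f),("sc",np.load("s9.npz")["w"],np.load("s9.npz")["f"].astype(int))):
    q=ww[(np.hypot(ww[...,0]-.532,ww[...,1]+.062)<.03)&(ww[...,2]>.148)&(ww[...,2]<.16)&(ff.sum(2)<150)]
    print(nm,len(q),q.mean(0) if len(q) else 0,q.min(0) if len(q) else 0,q.max(0) if len(q) else 0)
E
```

```text
clock: 28.92
tcp_pos: [0.4493, -0.3913, 0.3075]
orientation: [0.003, 0.707, 0.707, -0.0]
wrist_force: [-0.1, -0.1, -0.9]
finger_gap: 0.0851
grip_force: 0.0
[ 0.44934086 -0.39134885  0.30750785] 137 [ 0.44705585 -0.39212652  0.16373563] [ 0.45796523 -0.38129274  0.16726844]
wr 0 0 0 0
sc 51 [ 0.53234527 -0.06116511  0.15290173] [ 0.52373207 -0.06877299  0.14826971] [ 0.5419862  -0.05200927  0.15597681]
```

The stirrer stands in its block again, with its top at 0.167 as at the start. Now to above the lever handle.

```bash
python3 -m handwheel '{"deltas": [[1,0.5,0.13,0,0],[1,0.85,0.21,0,0],[1,0.85,0.21,0,0],[1,0.85,0.21,0,0],[1,0.85,0.21,0,0],[1,0.85,0.21,0,0],[1,0.85,0.21,0,0],[1,0.85,0.21,0,0],[1,0.85,0.21,0,0],[1,0.6,0.16,0,0],[1,0.33,0.1,0,0],[1,0,0,0,-1],[1,0,0,0,-1],[1,0,0,0,-1],[1,0,0,0,-0.4],[1,0,0,0,0]]}'
python3 - <<'E'
from h import *
s,m=st();t=np.array(s["tcp_pos"]);print(t,m.round(3).tolist(),np.round(s["joint_pos"],2))
c=cam("wrist");w=cloud(c);f=c["frame"].astype(int);cv2.imwrite("pics/w10.png",c["frame"][:,:,::-1])
for lo,hi in((.11,.148),(.148,.162)):
    q=w[(np.hypot(w[...,0]-.532,w[...,1]+.062)<.03)&(w[...,2]>lo)&(w[...,2]<hi)]
    print(len(q),q.mean(0) if len(q) else 0,q.min(0) if len(q) else 0,q.max(0) if len(q) else 0)
q=w[(abs(w[...,2]-.174)<.005)&(np.hypot(w[...,0]-.605,w[...,1]+.172)<.09)]
if len(q)>10:
    A=np.c_[2*q[:,:2],np.ones(len(q))];x=np.linalg.lstsq(A,(q[:,:2]**2).sum(1),rcond=None)[0];print("rim",len(q),x[:2])
h=np.array([.532,-.062])-t[:2];print("to handle tool axes units",(m.T@np.r_[h,0]/.04).round(3))
E
```

```text
clock: 31.02
tcp_pos: [0.5311, -0.061, 0.3029]
orientation: [-0.001, 0.47, 0.882, -0.0]
wrist_force: [0.2, 0.2, -0.6]
finger_gap: 0.0854
grip_force: 0.0
[ 0.53106253 -0.06104158  0.30293244] [[-0.558, 0.83, -0.001], [0.83, 0.558, 0.0], [0.001, -0.001, -1.0]] [-0.26  0.24 -0.06  1.28 -0.    0.71]
250 [ 0.53004247 -0.04901294  0.1304706 ] [ 0.52448508 -0.06024974  0.11004635] [ 0.54129315 -0.04468223  0.14774347]
493 [ 0.53432448 -0.05454373  0.15447299] [ 0.52436353 -0.06560538  0.14804827] [ 0.54517263 -0.04514466  0.15694719]
rim 1956 [ 0.60418803 -0.16635257]
to handle tool axes units [-0.033  0.006 -0.   ]
```

View pics/w10.png

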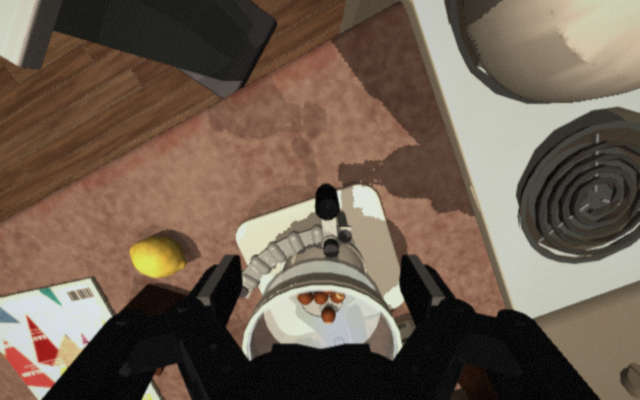

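The wrist view shows the handle top at (327,193) and dark stop posts at (346,236) and (330,246). I check how near the posts come before going down.

Run:
```python
from h import *
c=cam("wrist");w=cloud(c)
a=np.array([.6045,-.169]);h=np.array([.5335,-.058]);u=(a-h)/np.linalg.norm(a-h);pin=a+.065*u
print("pin",pin,"yaw",np.degrees(np.arctan2(u[1],u[0])),np.linalg.norm(h-pin))
def loc(p):
    d=p[:2]-pin; return p.round(3),np.linalg.norm(d).round(3),round(float((np.arctan2(d[1],d[0])-np.arctan2(-u[1],-u[0])+np.pi)%(2*np.pi)-np.pi),2)
for x,y in((346,232),(346,236),(330,246),(332,236),(326,225),(300,240),(270,262)): print((x,y),loc(w[y,x]))
z=np.load("s9.npz")["w"]
for x,y in((270+50,120+96),(321,218),(322,222),(270+52,120+110),(270+53,234)):print("sc",(x,y),loc(z[y,x]))
for th in(0,.2,.4,.6):
    r=h-pin;print(th,(pin+R.from_euler('z',th).as_matrix()[:2,:2]@r).round(4))
```

```text
pin [ 0.63952449 -0.2237566 ] yaw -57.39540683375845 0.1967649422266788
(346, 232) (array([ 0.585, -0.087,  0.084]), np.float64(0.147), -0.19)
(346, 236) (array([ 0.589, -0.092,  0.082]), np.float64(0.142), -0.2)
(330, 246) (array([ 0.569, -0.098,  0.117]), np.float64(0.144), -0.06)
(332, 236) (array([ 0.569, -0.093,  0.102]), np.float64(0.148), -0.07)
(326, 225) (array([ 0.557, -0.088,  0.098]), np.float64(0.159), -0.03)
(300, 240) (array([ 0.547, -0.125,  0.083]), np.float64(0.135), 0.19)
(270, 262) (array([ 0.533, -0.172,  0.08 ]), np.float64(0.118), 0.55)
sc (320, 216) (array([ 0.522, -0.225,  0.085]), np.float64(0.118), 1.01)
sc (321, 218) (array([ 0.399, -0.388,  0.35 ]), np.float64(0.291), 1.6)
sc (322, 222) (array([ 0.397, -0.394,  0.35 ]), np.float64(0.297), 1.61)
sc (322, 230) (array([ 0.389, -0.404,  0.349]), np.float64(0.308), 1.63)
sc (323, 234) (array([ 0.392, -0.402,  0.336]), np.float64(0.305), 1.63)
0 [ 0.5335 -0.058 ]
0.2 [ 0.5027 -0.0824]
0.4 [ 0.4773 -0.1124]
0.6 [ 0.4584 -0.1468]
```

The posts stay well inside the handle's radius, so the way is clear. I go down and grip.

```bash
python3 -m handwheel '{"deltas": [[1,0.03,0.09,0,0],[1,0,0,0.6,0],[1,0,0,0.7,0],[1,0,0,0.7,0],[1,0,0,0.6,0],[1,0,0,0.25,0],[1,0,0,0,0],[-1,0,0,0,0],[-1,0,0,0,0],[-1,0,0,0,0],[-1,0,0,0,0],[-1,0,0,0,0],[-1,0,0,0,0]]}' 50
python3 - <<'E'
from h import *
s,m=st();print(s["tcp_pos"],s["wrist_force"],m[:,:2].round(3).tolist())
E
```

```text
clock: 32.75
tcp_pos: [0.5344, -0.058, 0.1902]
orientation: [0.001, 0.47, 0.883, 0.001]
wrist_force: [1.0, 4.2, 5.9]
finger_gap: 0.0208
grip_force: 49.2
[ 0.53444513 -0.05801094  0.19015626] [1.02195898 4.15309727 5.89055595] [[-0.559, 0.829], [0.829, 0.559], [-0.001, 0.002]]
```

```bash
cat > lev.py <<'E'
from h import *
s,m=st();t=np.array(s["tcp_pos"])[:2];h=np.array([.5344,-.0580]);u=np.array([.557,-.830]);u/=np.linalg.norm(u)
pin=h+.195*u;d=t-pin;th=(np.arctan2(d[1],d[0])-np.arctan2(-u[1],-u[0]))
f=np.array(s["wrist_force"])[:2];e=d/np.linalg.norm(d);tg=np.array([-e[1],e[0]])
print("theta %.3f r %.4f Ft %.1f Fr %.1f yaw %.3f"%(th,np.linalg.norm(d),f@tg,f@e,np.arctan2(m[1,0],m[0,0])-np.arctan2(-u[1],-u[0])),"gap",s["finger_gap"],"v",np.abs(s["qvel"]).max().round(3))
E
python3 lev.py
python3 -m handwheel '{"deltas": [[-1,-0.004,-0.195,0,-0.229],[-1,-0.004,-0.195,0,-0.229]]}' >/dev/null; python3 lev.py
python3 -m handwheel '{"deltas": [[-1,-0.004,-0.195,0,-0.229]]}' >/dev/null; python3 lev.py
python3 -m handwheel '{"deltas": [[-1,-0.004,-0.195,0,-0.229]]}' >/dev/null; python3 lev.py
python3 -m handwheel '{"deltas": [[-1,-0.004,-0.195,0,-0.229],[-1,0,0,0,0]]}' ; python3 lev.py
```

```text
theta -0.000 r 0.1950 Ft -3.2 Fr 2.9 yaw 0.002 gap 0.020823178337615947 v 0.003
theta 0.076 r 0.1938 Ft -6.6 Fr -4.0 yaw 0.083 gap 0.020575784495132667 v 0.413
theta 0.118 r 0.1931 Ft -4.7 Fr -6.7 yaw 0.123 gap 0.02082184035114321 v 0.417
theta 0.159 r 0.1924 Ft -4.4 Fr -10.0 yaw 0.162 gap 0.02081927721209349 v 0.422
clock: 33.5
tcp_pos: [0.5067, -0.0852, 0.1902]
orientation: [0.004, 0.38, 0.925, -0.0]
wrist_force: [10.0, -3.2, -2.8]
finger_gap: 0.0209
grip_force: 49.2
theta 0.200 r 0.1917 Ft -4.8 Fr -9.4 yaw 0.200 gap 0.020876110145819977 v 0.015
```

The first click is passed. The radial pull shows the dispenser's yaw is nearer -52°, which the foot measurement agrees with. I bend the path inward accordingly.

```bash
sed -i 's/u=np.array(\[.557,-.830\])/u=np.array([.616,-.788])/' lev.py; python3 lev.py
python3 -m handwheel '{"deltas": [[-1,-0.05,-0.1,0,-0.115],[-1,-0.04,-0.195,0,-0.229]]}' >/dev/null; python3 lev.py
python3 -m handwheel '{"deltas": [[-1,-0.03,-0.195,0,-0.229]]}' >/dev/null; python3 lev.py
python3 -m handwheel '{"deltas": [[-1,-0.02,-0.195,0,-0.229]]}' >/dev/null; python3 lev.py
python3 -m handwheel '{"deltas": [[-1,-0.02,-0.195,0,-0.229],[-1,0,0,0,0]]}'>/dev/null ; python3 lev.py
```

```text
theta 0.200 r 0.1945 Ft -4.1 Fr -9.7 yaw 0.128 gap 0.020876110145819977 v 0.015
theta 0.256 r 0.1940 Ft -7.7 Fr -2.6 yaw 0.190 gap 0.020699457458903392 v 0.447
theta 0.299 r 0.1938 Ft -6.0 Fr -2.1 yaw 0.231 gap 0.020979263824386148 v 0.442
theta 0.341 r 0.1937 Ft -4.0 Fr -2.9 yaw 0.271 gap 0.02046182648050947 v 0.439
theta 0.383 r 0.1935 Ft -3.9 Fr -4.4 yaw 0.308 gap 0.02098034191246375 v 0.019
```

Click two passed: the force peaked at 7.7 N and dropped to 4 N. Now the third, in smaller steps.

```bash
python3 -m handwheel '{"deltas": [[-1,-0.04,-0.195,0,-0.229],[-1,-0.02,-0.1,0,-0.115]]}' >/dev/null; python3 lev.py
python3 -m handwheel '{"deltas": [[-1,-0.01,-0.1,0,-0.115]]}' >/dev/null; python3 lev.py
python3 -m handwheel '{"deltas": [[-1,-0.01,-0.1,0,-0.115]]}' >/dev/null; python3 lev.py
python3 -m handwheel '{"deltas": [[-1,-0.01,-0.1,0,-0.115]]}' >/dev/null; python3 lev.py
python3 -m handwheel '{"deltas": [[-1,-0.02,-0.15,0,-0.17],[-1,0,0,0,0]]}'>/dev/null ; python3 lev.py
```

```text
theta 0.437 r 0.1931 Ft -10.7 Fr -1.0 yaw 0.370 gap 0.02118101303729218 v 0.216
theta 0.459 r 0.1931 Ft -7.0 Fr -0.9 yaw 0.390 gap 0.021272232391029978 v 0.226
theta 0.481 r 0.1930 Ft -6.4 Fr -1.4 yaw 0.410 gap 0.020723229906004705 v 0.225
theta 0.503 r 0.1929 Ft -5.3 Fr -1.9 yaw 0.430 gap 0.02087493263383896 v 0.225
theta 0.539 r 0.1927 Ft -1.5 Fr -2.0 yaw 0.459 gap 0.020709429680413463 v 0.008
```

```bash
python3 -m handwheel '{"deltas": [[-1,-0.02,-0.15,0,-0.17],[-1,-0.02,-0.12,0,-0.14],[-1,0,0,0,0],[-1,0,0,0,0],[-1,0,0,0,0],[-1,0,0,0,0]]}'>/dev/null ; python3 lev.py
python3 - <<'E'
from h import *
a=cam("scene")["frame"][120:250,250:400,::-1]
b=cam("side")["frame"][150:290,265:405,::-1]
cv2.imwrite("pics/end.png",np.hstack([cv2.resize(a,(400,347)),cv2.resize(b,(347,347))]))
E
```

```text
theta 0.591 r 0.1925 Ft -4.7 Fr -0.0 yaw 0.513 gap 0.020686343606688848 v 0.002
```

View pics/end.png

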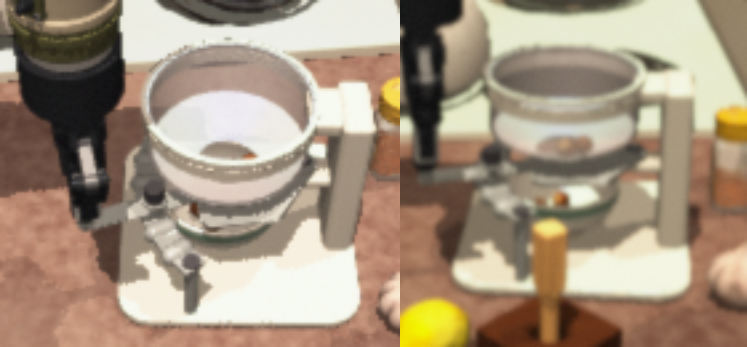

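The view shows the lever held at click three, a nut in the bowl at (562,198), nuts left in the hopper, and the stirrer upright in its block.

```bash
python3 lev.py; python3 -c "
from workcell import hand_in; print(hand_in())"
```

```text
theta 0.591 r 0.1925 Ft -5.4 Fr -0.8 yaw 0.513 gap 0.020832345952833526 v 0.001
the job is handed in; nothing more can be done
None
```

I stirred the nuts, stood the stirrer back in its block and handed in holding the lever at the third click (about 0.59 rad), with at least one nut in the bowl and no spill seen; `hand_in()` returned no verdict, and that every nut shifted 5 mm was judged only by eye.

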